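Load the wax warmer, unlock it and start it

TASK

Start the little white wax warmer: set the white lidded wax pot gently and upright in its open drawer and let go, push the drawer in until the roller catch snaps it shut, and only then slide the orange child-lock cover fully aside and press the green button under it right down, then let it up. Leave the lock cover open and the drawer shut, and leave the dropper bottle, kitchen timer, cup and cream tube standing where they are.

Things in the scene. Friction and masses are not known exactly. Their poses are not given: they have to be found in the camera images.
- pot: the wax pot: round pot with white lid and red foot, 68 mm across, 43 mm high, 0.1 kg, loose, standing on the worktop among other things. Origin: centre of its underside, z up. It can be gripped across its sides at any yaw; neighbours stand close, so choose the yaw by their positions.
- warmer: the wax warmer: fixed white box 100 mm deep (x) by 130 mm wide (y), flat top 72 mm above the worktop, guide rails on top to 85 mm. Origin: centre of its underside; z up; the drawer comes out at its -x front; the lock slides to +y. Behind it to the right (-y) stands a fixed towel cabinet, 250 mm high, world y -0.16 to 0.20, its handle reaching forward to x = 0.61: keep clear of it.
- drawer (a joint): how far the drawer is out, m: 0 = shut, 0.10 = fully out (starts 0.085 to 0.10 out). It slides along the warmer's -x as it opens, with about 1 N friction. A sprung roller catch resists the last part: from about 0.014 to 0.006 it takes about 8 N to push in, below 0.006 the catch pulls it shut to 0 by itself and holds it.
- drawer_front (a point): middle of the top edge of the outer face of the drawer's flat front panel; the panel is 130 mm wide, 8 mm thick, from 4 to 88 mm above the worktop (so it stands 16 mm higher than the box), upright, facing the warmer's -x. Moves with the drawer; at joint 0 it lies at (-0.058, 0, 0.088) in the warmer's frame. Push this face near its top edge, so that the gripper stays above the box.
- tray (a point): centre of the drawer's tray floor, 10 mm above the worktop; moves with the drawer (at joint 0: (-0.009, 0, 0.010) in the warmer's frame). The tray is 82 mm (x) by 82 mm (y) inside; its grey walls stand 10 mm above the floor, the front is the 88 mm high front panel. The pot's underside belongs here.
- lock (a joint): how far the orange lock cover is slid aside, m: 0 = over the button, 0.047 = fully aside (starts 0 to 0.006). It slides along the warmer's +y with about 2 N friction and stays where it is left. While it is closed the button cannot be reached.
- lock_ridge (a point): middle of the top of the upright ridge on the lock cover, about 101 mm above the worktop (at joint 0: (0, -0.025, 0.101) in the warmer's frame). The ridge is 36 mm long in the warmer's x, 10 mm thick in y, and stands 17 mm above the cover plate, which is 50 mm (x) by 44 mm (y), centred under the ridge, its top 84 mm above the worktop. Push the ridge from its -y side.
- button (a joint): how far the button is pressed, m: 0 = up, 0.004 = right down. It springs back when released; right down takes about 5 N.
- button_top (a point): centre of the top of the green round button, 34 mm across, 78 mm above the worktop, at (0, -0.025, 0.078) in the warmer's frame; pressed straight down. It lies between two rails with 52 mm between them in the warmer's x.
- dropper: white dropper bottle with teal cap, 32 mm across, 74 mm high, loose, near the pot; leave it. Origin: centre of its underside.
- timer: wind-up kitchen timer, teal and white, 69 mm across, 52 mm high, loose, near the pot; leave it. Origin: centre of its underside.
- cup: white open plastic cup, 64 mm across, 61 mm high, loose, near the pot; leave it. Origin: centre of its underside.
- tube: white cream tube standing on its cap, 43 by 54 mm, 112 mm high, loose, beside the warmer on its +y side; leave it. Origin: centre of its underside.
There are look-alikes about, which are no part of the job. Several things have the shape of the pot; the one meant has the colours described above.

How it is judged:
On the way, in this order (a step that is already met when the one before it is completed fails the run):
1. the pot stands upright in the drawer's tray, let go (horizontal distance between pot and tray below 0.015 m and z of pot in the frame of tray between -0.006 and 0.006 m and angle between pot's own z axis and vertical below 0.15 rad and contact force between the fingers and pot below 0.2 N), for 0.2 s.
2. the drawer is snapped shut with the pot in it (horizontal distance between pot and tray below 0.015 m and z of pot in the frame of tray between -0.006 and 0.006 m and angle between pot's own z axis and vertical below 0.15 rad and value of joint drawer below 0.003 m), for 0.2 s.
3. the lock cover is slid aside (value of joint lock above 0.04 m), for 0.1 s.
4. the button is pressed right down (value of joint button above 0.0033 m), for 0.1 s.
At the end, for the whole second after the job is handed in: The pot stands upright (within 0.15 rad) and at rest on the tray floor (centre within 15 mm of the tray's), the drawer is shut within 3 mm, the lock cover is at least 40 mm aside, and the button is up again within 1 mm (all of step 2 and value of joint lock above 0.04 m and value of joint button below 0.001 m and linear speed of pot below 0.02 m/s); the robot touches nothing.
It fails at once if the dropper is shoved more than 30 mm or tipped over (distance of dropper from where it was at the start of the episode above 0.03 m or angle between dropper's own z axis and vertical above 0.5 rad).
It fails at once if the timer is shoved more than 30 mm or tipped over (distance of timer from where it was at the start of the episode above 0.03 m or angle between timer's own z axis and vertical above 0.5 rad).
It fails at once if the cup is shoved more than 30 mm or tipped over (distance of cup from where it was at the start of the episode above 0.03 m or angle between cup's own z axis and vertical above 0.5 rad).
It fails at once if the tube is shoved more than 30 mm or tipped over (distance of tube from where it was at the start of the episode above 0.03 m or angle between tube's own z axis and vertical above 0.5 rad).
It fails at once if the pot is tipped over or dropped (over 0.8 rad, or over 1.3 m/s) (angle between pot's own z axis and vertical above 0.8 rad or linear speed of pot above 1.3 m/s).
It also fails if it takes over 69 s, if anything falls off the work surface, if the arm or the gripper's body presses on something with over 40 N, if the wrist force passes 120 N, or if a joint passes its speed limit or range.

ROBOT

A 6-joint arm with a two-finger parallel gripper is mounted at the origin on a cart in front of the work surface, level with it; the furniture and walls round the work are solid. World frame = base frame: x ahead of the robot, y to its left, z up, the work surface at z = 0. Lengths are in m, angles in rad, forces in N, time in s.
With the tool pointing down it reaches from about 0.3 to 0.775 m from the base axis. Payload 14.6 kg.
Tool frame: the origin (TCP) lies on the centre line of the jaws, within the pads' length; the fingertips stand ctrl.tcp_to_tips ahead of it and the grasp point (between the pads) lies 2 mm behind it (ctrl.tcp_to_tips is the distance from the TCP to the fingertips, in m); z points along the fingers, y is the line along which they close (so a half turn about z gives the same grasp; the last joint's range is limited). The gripper opens to 94 mm and grips with 3 to 60 N. Pads are 16 mm wide; open, the fingers measure 119 mm over their backs; the gripper's body (75 mm by 177 mm) begins 78 mm behind the grasp point.
Start: joints at [1.232, 0.3, 1.521, -0, 1.321, -0.067], TCP at [0.148, 0.53, 0.222] pointing down, gripper open.
Joint ranges: [-3.03, 3.03], [-0.79, 2.21], [0.23, 2.52], [-1.04, 4.18], [0, 3.07], [-2.55, 2.55]. Speed limits (rad/s): [2.22, 2.22, 2.57, 3.14, 3.14, 3.14].

INTERFACE

Orientations are given as [roll, pitch, yaw] about the fixed x, y, z axes, in that order (R = Rz(yaw) Ry(pitch) Rx(roll)).
In Python, from station import telemetry, viewer, hand_in, ctrl gives the robot as it stands.
- The arm moves only by the tool step_arm, never from a script. Its argument "plan" is a list of rows, each an object of numbers: "dx", "dy", "dz": the shift along the tool's x, y, z scaled (see below); "rx", "ry", "rz": the turn, a rotation vector about the tool's x, y, z scaled (see below); "claw": the closure, from 0 (fully open) to 1 (shut). In form: [{"dx": .., "dy": .., "dz": .., "rx": .., "ry": .., "rz": .., "claw": ..}, ...]. A call has 1 to 10 rows; each row shifts and turns the commanded pose from where the row before left it, along the tool's axes as they then stand; what a row does not reach is not made up. The controller multiplies each number of a shift by 0.1 m and each number of a turn by 90 degrees. A row lasts 1/10 s, in which the tool goes at most 50 mm and 8.59 degrees, less where a joint would pass 70% of its speed; a pose out of reach is approached as far as the arm can. A call with a number of a shift or a turn outside -1 to 1 is refused whole. A call with a gripper value outside its range is refused whole. The fingers move at their own pace and stop on an object; "grip_force" is the grip in N (left out, the last holds). Time passes only in rows, so rows that do not move let the fingers close. It gives the time, the measured TCP pose, the force, the opening and the grip force at its end, in the units of the state.
- telemetry.get_obs(): the state, without advancing time (a new reading comes with each control period).
- viewer.camera(name): name is "side" or "top" or "wrist"; returns a dict with "img" (480x640x3 uint8, red, green, blue), "z_map" (480x640 float32, m along the optical axis (not along the pixel's ray), 0 where there is no reading), "fx", "fy", "cx", "cy" (pixels), "dist" ([k1, k2, p1, p2, k3] as OpenCV has them; the pictures are not rectified), "R" (3x3) and "t" (3): a world point X has camera coordinates R X + t; the wrist camera has in their place "tool_from_camera" (4x4, takes a point from camera to tool coordinates, whose origin is the TCP and whose axes are the flange's). Camera axes: x right, y down, z forward; pixel columns grow to the right and rows downward; lengths in m; the calibration is good to about 2 mm. A picture is of the moment at which its call begins: read the wrist's pose just before it.
- hand_in(): hands the job in; it is judged then, once.
Trained networks look in a picture, given as the dict that the camera call returned (one of the last four; its "shot" number tells which), for a name from the list of things; names that differ only in an ending like _2 or _b are one class to them, and where a whole thing is asked for, a point or a joint stands for the part that bears it (a point fixed in the world has none). Each returns a list of dicts, best first, with "score" (0 to 1); they miss things now and then, are a little off and sometimes report something else, mostly with a low value. They report only what shows in the picture. A call takes as long as a camera call. They do not tell look-alikes from the thing itself.
- viewer.recognise(target, picture): "rect" ([left, top, right, bottom] in pixels, round what is visible of it).
The state is a dict: "time_s": time; "qpos": joint angles; "joint_vel": joint speeds; "tau": joint torques, N m; "ee_pos": TCP position; "eef_rot": TCP orientation; "force": force on the tool from outside, world axes, zero at the start; "moment": the same for the moment, N m; "grip_width": finger opening in m; "grip_force": force on a finger pad.
Only numpy, scipy, OpenCV 4.12 (cv2) and the standard library are available. Lean on these libraries where they do the work, as an engineer would, in place of code of your own. Each camera call takes 0.05 s, during which the arm holds its last target. There are 200 camera calls.

## Working session

There is one attempt and no reset: what is moved stays moved. The work goes in short steps, Python scripts to look and compute and a tool call to move; the robot and the scene stay as the last step left them, time stands still between calls to the robot, and variables do not carry over. Pictures are saved under pics/ and viewed, at most 10 in all, crops included, and the job is handed in when it is done.

Besides the shell and the picture viewer there is one more tool, called after "Emit:" by a JSON object that holds its "method" and its "body", one argument or row to a line. step_arm: Moves the arm, as the interface text tells. Shifts and turns lie within -1 to 1; 1 stands for 0.1 m of shift or 90 degrees of turn. Its arguments: {"type":"object","properties":{"plan":{"type":"array"},"grip_force":{"type":"number"}},"required":["plan"]}

```bash
mkdir -p pics
cat > h.py <<'E'
import numpy as np, cv2
from station import telemetry, viewer, hand_in, ctrl
from scipy.spatial.transform import Rotation as Ro
def save(d,n): cv2.imwrite('pics/'+n, d['img'][:,:,::-1])
def K(d): return np.array([[d['fx'],0,d['cx']],[0,d['fy'],d['cy']],[0,0,1.]])
def cloud(d,o=None):
    v,u=np.mgrid[0:480,0:640]
    p=cv2.undistortPoints(np.stack([u,v],-1).reshape(-1,1,2).astype(float),K(d),np.array(d['dist'],float)).reshape(480,640,2)
    z=d['z_map']; P=np.dstack([p[...,0]*z,p[...,1]*z,z])
    if 'R' in d: W=(P-np.array(d['t']))@np.array(d['R'])
    else:
        T=np.array(d['tool_from_camera']); W=P@T[:3,:3].T+T[:3,3]
        W=W@Ro.from_euler('xyz',o['eef_rot']).as_matrix().T+np.array(o['ee_pos'])
    W[z==0]=np.nan
    return W
E
python3 - <<'E'
from h import *
o=telemetry.get_obs(); print(o, ctrl.tcp_to_tips)
for n in ['top','side']:
    d=viewer.camera(n); save(d,n+'0.png'); W=cloud(d); np.save(n+'0.npy',W)
    for t in ['pot','warmer','drawer','lock','button','dropper','timer','cup','tube']:
        try:
            for r in viewer.recognise(t,d)[:4]:
                l,tp,rr,b=[int(x) for x in r['rect']]
                print(n,t,round(r['score'],2),[l,tp,rr,b],np.round(W[(tp+b)//2,(l+rr)//2],3))
        except Exception as e: print(t,e)
E
```

```text
{'time_s': 0.0, 'qpos': array([ 1.23238433e+00,  3.00472263e-01,  1.52157307e+00, -2.96943937e-05,
        1.32070381e+00, -6.65987280e-02]), 'joint_vel': array([-0.00014757, -0.00045573, -0.00032179,  0.00046793, -0.00130149,
        0.00035749]), 'tau': array([ 6.50967522e-04, -5.31794250e+01, -3.52739525e+01,  7.08467234e-02,
        2.42924545e-02, -8.16665647e-05]), 'ee_pos': array([0.14759199, 0.52957603, 0.22188907]), 'eef_rot': array([-3.14043681e+00, -4.82660110e-05,  2.86978672e+00]), 'force': array([ 1.09113743, -0.57039531,  0.47625225]), 'moment': array([0.03288368, 0.00021493, 0.00551404]), 'grip_force': 0.0, 'grip_width': 0.09428100374522357} 0.017
top pot 0.68 [316, 271, 346, 301] [0.441 0.181 0.043]
top pot 0.43 [370, 244, 400, 275] [0.505 0.051 0.047]
top warmer 0.58 [219, 197, 303, 300] [0.537 0.357 0.001]
top drawer 0.91 [250, 243, 308, 297] [0.481 0.311 0.009]
top lock 0.73 [247, 215, 269, 235] [0.582 0.348 0.102]
top dropper 0.53 [445, 274, 463, 288] [ 0.451 -0.108  0.066]
top timer 0.6 [370, 244, 401, 273] [0.507 0.051 0.044]
top cup 0.62 [410, 216, 434, 244] [ 0.58  -0.047  0.   ]
side pot 0.92 [282, 271, 311, 306] [0.433 0.17  0.041]
side pot 0.8 [367, 323, 396, 365] [ 0.48  -0.037  0.041]
side warmer 0.82 [232, 165, 321, 258] [0.538 0.371 0.005]
side drawer 0.71 [231, 212, 297, 261] [0.448 0.292 0.088]
side lock 0.61 [287, 179, 306, 196] [0.579 0.339 0.098]
side dropper 0.68 [391, 375, 409, 399] [ 0.443 -0.123  0.055]
side timer 0.7 [342, 292, 377, 328] [0.497 0.044 0.044]
side cup 0.76 [397, 300, 430, 338] [ 0.582 -0.038  0.004]
side tube 0.66 [235, 146, 254, 184] [0.542 0.488 0.068]
```

Run:
```python
import cv2
a=cv2.imread('pics/top0.png')[170:330,200:500]; b=cv2.imread('pics/side0.png')[130:420,200:490]
a=cv2.resize(a,(800,427),interpolation=cv2.INTER_CUBIC); cv2.imwrite('pics/a.png',a)
cv2.imwrite('pics/b.png',cv2.resize(b,(600,600),interpolation=cv2.INTER_CUBIC))
```

```text
(no output)
```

View pics/a.png

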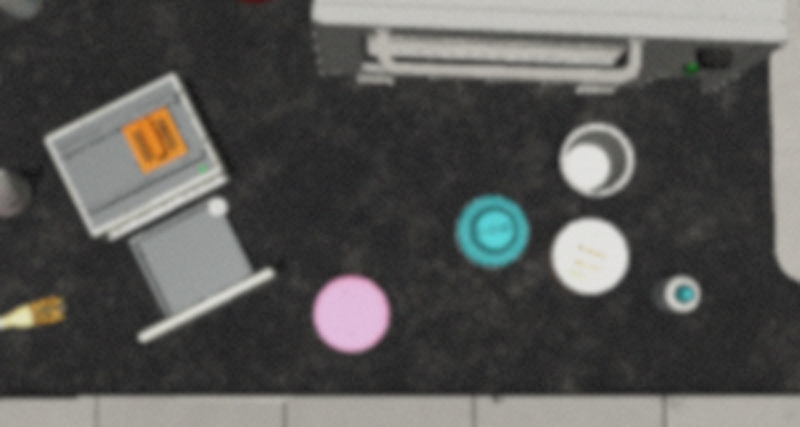

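View pics/b.png

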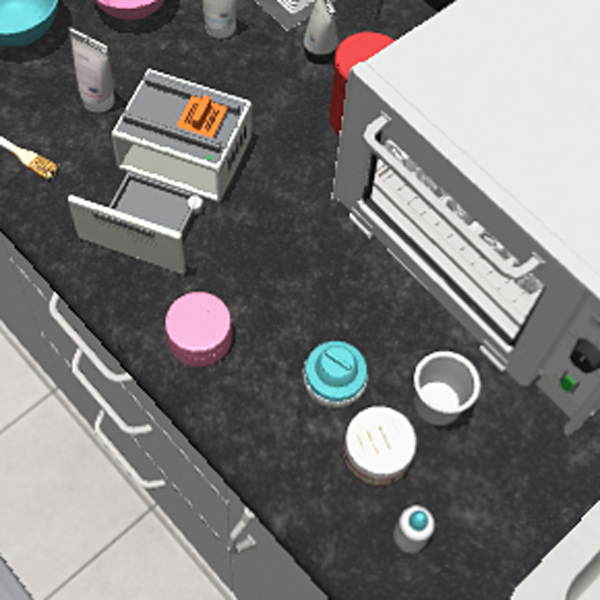

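Candidates for the pot are the white-lidded one at top (421,266), side (384,344), and the pink-lidded look-alike at top (331,287), side (296,288). The teal timer (384,256) and the cup (423,230) have other shapes. The white one fits the description. I'll fit the poses and check it in a close crop.

Run:
```python
from h import *
b=cv2.imread('pics/side0.png')[310:375,350:415]; cv2.imwrite('pics/c.png',cv2.resize(b,(520,520),interpolation=cv2.INTER_CUBIC))
for n in ['top','side']:
    W=np.load(n+'0.npy'); I=cv2.imread(f'pics/{n}0.png')
    def near(c,r,z0,z1):
        m=(np.hypot(W[...,0]-c[0],W[...,1]-c[1])<r)&(W[...,2]>z0)&(W[...,2]<z1); return W[m]
    for nm,c,r,z0,z1 in [('pot',(.48,-.037),.05,.036,.055),('timer',(.507,.05),.045,.015,.06),('cup',(.582,-.045),.045,.05,.075),('dropper',(.45,-.11),.03,.02,.09),('pink',(.441,.181),.05,.036,.055),('tube',(.54,.49),.05,.02,.13)]:
        p=near(c,r,z0,z1)
        if len(p)<4: print(n,nm,len(p)); continue
        (x,y),R=cv2.minEnclosingCircle(p[:,:2].astype(np.float32)); print(n,nm,len(p),np.round([x,y,R],3),'med',np.round(np.median(p,0),3))
    hsv=cv2.cvtColor(I,cv2.COLOR_BGR2HSV)
    m=(hsv[...,0]>5)&(hsv[...,0]<20)&(hsv[...,1]>170)&(hsv[...,2]>150)&(np.hypot(W[...,0]-.58,W[...,1]-.345)<.06)
    p=W[m]; print('lock all',np.round(p.mean(0),3),len(p)); q=p[p[:,2]>.094]; print(' ridge',np.round(q.mean(0),3),len(q)); 
    q=p[:,:2].astype(np.float32); print(cv2.minAreaRect(q))
    # drawer panel
    p=near((.45,.29),.085,.078,.1); print('panel',len(p)); 
    if len(p)>5: print(cv2.minAreaRect(p[:,:2].astype(np.float32)),np.median(p[:,2]))
    p=near((.58,.37),.1,.062,.092);print('box',cv2.minAreaRect(p[:,:2].astype(np.float32)),len(p))
```

```text
top pot 622 [ 0.488 -0.034  0.034] med [ 0.488 -0.034  0.043]
top timer 583 [0.513 0.051 0.034] med [0.511 0.053 0.032]
top cup 186 [ 0.574 -0.039  0.033] med [ 0.577 -0.047  0.059]
top dropper 178 [ 0.454 -0.113  0.017] med [ 0.454 -0.109  0.055]
top pink 608 [0.437 0.181 0.034] med [0.438 0.181 0.043]
top tube 327 [0.554 0.504 0.026] med [0.546 0.497 0.078]
lock all [0.591 0.351 0.089] 274
 ridge [0.59  0.352 0.101] 69
((0.5917915105819702, 0.35184189677238464), (0.039835479110479355, 0.03855512663722038), 25.908336639404297)
panel 211
((0.4452778697013855, 0.3066236078739166), (0.009355618618428707, 0.12831245362758636), 27.021211624145508) 0.0874511731602948
box ((0.5795069336891174, 0.37472403049468994), (0.1007121354341507, 0.13075226545333862), 26.745784759521484) 2220
side pot 859 [ 0.486 -0.037  0.034] med [ 0.486 -0.038  0.042]
side timer 732 [0.51  0.047 0.034] med [0.505 0.043 0.03 ]
side cup 256 [ 0.572 -0.042  0.033] med [ 0.581 -0.04   0.058]
side dropper 281 [ 0.451 -0.117  0.017] med [ 0.446 -0.119  0.053]
side pink 719 [0.437 0.177 0.035] med [0.435 0.176 0.041]
side tube 516 [0.552 0.501 0.027] med [0.545 0.491 0.072]
lock all [0.589 0.348 0.086] 224
 ridge [0.589 0.349 0.099] 52
((0.5909518003463745, 0.349010169506073), (0.04698064178228378, 0.04257553070783615), 28.561927795410156)
panel 264
((0.4444347023963928, 0.3029526472091675), (0.011752494610846043, 0.1270628720521927), 26.292247772216797) 0.08473162200059536
box ((0.5791193246841431, 0.3709477484226227), (0.10453150421380997, 0.13019336760044098), 26.787433624267578) 1932
```

View pics/c.png

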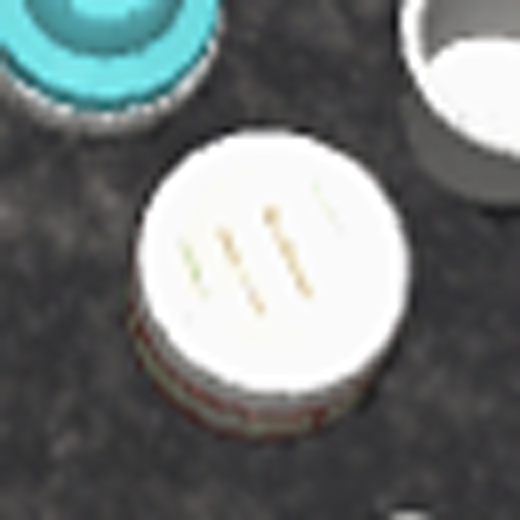

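The crop shows a white lid with a red foot rim, so this is the right pot. Its lid is centred at about side (384,344). Warmer yaw is about 26.8°. A closing axis at 117° clears all neighbours and also fits the tray. I'll turn the wrist first, then go above the pot.

Emit:
{"method": "step_arm", "body": {
  "plan": [
    {"rz":-0.0942,"claw":0},
    {"rz":-0.0942,"claw":0},
    {"rz":-0.0942,"claw":0},
    {"rz":-0.0942,"claw":0},
    {"rz":-0.0942,"claw":0},
    {"dy":-0.39,"dx":-0.026,"claw":0},
    {"dy":-0.39,"dx":-0.026,"claw":0},
    {"dy":-0.39,"dx":-0.026,"claw":0},
    {"dy":-0.39,"dx":-0.026,"claw":0},
    {"dy":-0.39,"dx":-0.026,"claw":0}
  ]
}}

```text
$.plan[0]: bad value
```

```bash
cat >> h.py <<'E'
def to(p,yaw=None):
    o=telemetry.get_obs(); R=Ro.from_euler('xyz',o['eef_rot']); print('t',round(o['time_s'],2),'pos',np.round(o['ee_pos'],4),'rpy',np.round(np.degrees(o['eef_rot']),2),'F',np.round(o['force'],1),'grip',round(o['grip_width'],4),round(o['grip_force'],1))
    print(' tool shift/0.1:',np.round(R.inv().apply(np.array(p)-o['ee_pos'])/.1,3))
    if yaw is not None: print(' turn/90:',np.round((R.inv()*Ro.from_euler('xyz',[np.pi,0,yaw])).as_rotvec()/(np.pi/2),4))
E
python3 -c "
from h import *
to([.487,-.036,.222],np.radians(206.8))"
```

```text
t 1.0 pos [0.1476 0.5298 0.2224] rpy [-180.      0.    164.43] F [ 0.3 -0.1 -0.2] grip 0.0938 0.0
 tool shift/0.1: [-4.788 -4.539  0.005]
 turn/90: [-0.     -0.     -0.4708]
```

Emit:
{"method": "step_arm", "body": {
  "plan": [
    {"dx":0,"dy":0,"dz":0,"rx":0,"ry":0,"rz":-0.094,"claw":0},
    {"dx":0,"dy":0,"dz":0,"rx":0,"ry":0,"rz":-0.094,"claw":0},
    {"dx":0,"dy":0,"dz":0,"rx":0,"ry":0,"rz":-0.094,"claw":0},
    {"dx":0,"dy":0,"dz":0,"rx":0,"ry":0,"rz":-0.094,"claw":0},
    {"dx":0,"dy":0,"dz":0,"rx":0,"ry":0,"rz":-0.095,"claw":0},
    {"dx":-0.03,"dy":-0.39,"dz":0,"rx":0,"ry":0,"rz":0,"claw":0},
    {"dx":-0.03,"dy":-0.39,"dz":0,"rx":0,"ry":0,"rz":0,"claw":0},
    {"dx":-0.03,"dy":-0.39,"dz":0,"rx":0,"ry":0,"rz":0,"claw":0},
    {"dx":-0.03,"dy":-0.39,"dz":0,"rx":0,"ry":0,"rz":0,"claw":0},
    {"dx":-0.03,"dy":-0.39,"dz":0,"rx":0,"ry":0,"rz":0,"claw":0}
  ]
}}

```text
time_s: 2.0
ee_pos: [0.2495, 0.3612, 0.2226]
eef_rot: [3.141, 0.0, -2.673]
force: [0.5, 1.0, 0.9]
grip_width: 0.0941
grip_force: 0.0
```

```bash
python3 -c "
from h import *
to([.487,-.036,.222],np.radians(206.8))"
```

```text
t 2.0 pos [0.2495 0.3612 0.2226] rpy [ 1.7999e+02  2.0000e-02 -1.5317e+02] F [0.5 1.  0.9] grip 0.0941 0.0
 tool shift/0.1: [-0.326 -4.616  0.005]
 turn/90: [0.0001 0.0002 0.0004]
```

Emit:
{"method": "step_arm", "body": {
  "plan": [
    {"dx":-0.033,"dy":-0.46,"dz":0,"rx":0,"ry":0,"rz":0,"claw":0},
    {"dx":-0.033,"dy":-0.46,"dz":0,"rx":0,"ry":0,"rz":0,"claw":0},
    {"dx":-0.033,"dy":-0.46,"dz":0,"rx":0,"ry":0,"rz":0,"claw":0},
    {"dx":-0.033,"dy":-0.46,"dz":0,"rx":0,"ry":0,"rz":0,"claw":0},
    {"dx":-0.033,"dy":-0.46,"dz":0,"rx":0,"ry":0,"rz":0,"claw":0},
    {"dx":-0.033,"dy":-0.46,"dz":0,"rx":0,"ry":0,"rz":0,"claw":0},
    {"dx":-0.033,"dy":-0.46,"dz":0,"rx":0,"ry":0,"rz":0,"claw":0},
    {"dx":-0.033,"dy":-0.46,"dz":0,"rx":0,"ry":0,"rz":0,"claw":0},
    {"dx":-0.033,"dy":-0.46,"dz":0,"rx":0,"ry":0,"rz":0,"claw":0},
    {"dx":-0.033,"dy":-0.46,"dz":0,"rx":0,"ry":0,"rz":0,"claw":0}
  ]
}}

```text
time_s: 3.0
ee_pos: [0.4867, -0.0351, 0.2226]
eef_rot: [-3.141, 0.0, -2.674]
force: [0.6, 0.2, -0.3]
grip_width: 0.0935
grip_force: 0.0
```

Run:
```python
from h import *
to([.487,-.036,.222],np.radians(206.8))
o=telemetry.get_obs(); d=viewer.camera('wrist'); save(d,'w1.png'); W=cloud(d,o); np.save('w1.npy',W)
for nm,c,r,z0,z1 in [('pot',(.487,-.036),.05,.036,.055),('timer',(.512,.05),.045,.015,.06),('cup',(.574,-.04),.045,.05,.075),('dropper',(.452,-.115),.03,.02,.09)]:
    m=(np.hypot(W[...,0]-c[0],W[...,1]-c[1])<r)&(W[...,2]>z0)&(W[...,2]<z1); p=W[m]
    if len(p)<4: print(nm,len(p)); continue
    (x,y),R=cv2.minEnclosingCircle(p[:,:2].astype(np.float32)); print(nm,len(p),np.round([x,y,R],3),'med',np.round(np.median(p,0),3))
```

```text
t 3.0 pos [ 0.4867 -0.0351  0.2226] rpy [-1.7999e+02  3.0000e-02 -1.5320e+02] F [ 0.6  0.2 -0.3] grip 0.0935 0.0
 tool shift/0.1: [ 0.001 -0.01   0.006]
 turn/90: [-0.0002  0.0003 -0.    ]
pot 3287 [ 0.489 -0.035  0.034] med [ 0.488 -0.036  0.042]
timer 2598 [0.512 0.049 0.033] med [0.507 0.044 0.03 ]
cup 1022 [ 0.574 -0.04   0.032] med [ 0.585 -0.039  0.059]
dropper 956 [ 0.455 -0.114  0.016] med [ 0.452 -0.112  0.055]
```

View pics/w1.png

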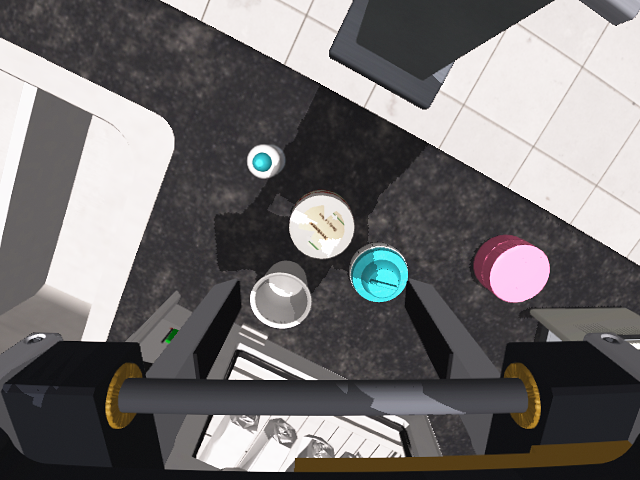

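The picture shows the white pot at (321,225) on the tool axis. The dropper (264,160), timer (379,273) and cup (281,298) are clear of the jaw line. I'll descend and grip.

Emit:
{"method": "step_arm", "body": {
  "plan": [
    {"dx":-0.01,"dy":-0.01,"dz":0.3,"rx":0,"ry":0,"rz":0,"claw":0},
    {"dx":0,"dy":0,"dz":0.35,"rx":0,"ry":0,"rz":0,"claw":0},
    {"dx":0,"dy":0,"dz":0.35,"rx":0,"ry":0,"rz":0,"claw":0},
    {"dx":0,"dy":0,"dz":0.3,"rx":0,"ry":0,"rz":0,"claw":0},
    {"dx":0,"dy":0,"dz":0.25,"rx":0,"ry":0,"rz":0,"claw":0},
    {"dx":0,"dy":0,"dz":0.2,"rx":0,"ry":0,"rz":0,"claw":0},
    {"dx":0,"dy":0,"dz":0.15,"rx":0,"ry":0,"rz":0,"claw":0},
    {"dx":0,"dy":0,"dz":0,"rx":0,"ry":0,"rz":0,"claw":0}
  ]
}}

```text
time_s: 3.85
ee_pos: [0.4864, -0.0334, 0.0309]
eef_rot: [3.14, -0.003, -2.674]
force: [-0.5, 0.1, 0.2]
grip_width: 0.0941
grip_force: 0.0
```

Emit:
{"method": "step_arm", "body": {
  "plan": [
    {"dx":0,"dy":0,"dz":0,"rx":0,"ry":0,"rz":0,"claw":0.4},
    {"dx":0,"dy":0,"dz":0,"rx":0,"ry":0,"rz":0,"claw":0.4},
    {"dx":0,"dy":0,"dz":0,"rx":0,"ry":0,"rz":0,"claw":0.4},
    {"dx":0,"dy":0,"dz":0,"rx":0,"ry":0,"rz":0,"claw":0.4},
    {"dx":0,"dy":0,"dz":0,"rx":0,"ry":0,"rz":0,"claw":0.4},
    {"dx":0,"dy":0,"dz":0,"rx":0,"ry":0,"rz":0,"claw":0.4},
    {"dx":0,"dy":0,"dz":0,"rx":0,"ry":0,"rz":0,"claw":0.4},
    {"dx":0,"dy":0,"dz":0,"rx":0,"ry":0,"rz":0,"claw":0.4}
  ],
  "grip_force": 18
}}

```text
time_s: 4.65
ee_pos: [0.4878, -0.0336, 0.0332]
eef_rot: [-3.141, 0.001, -2.674]
force: [-0.5, -0.7, 6.4]
grip_width: 0.0677
grip_force: 18.0
```

Emit:
{"method": "step_arm", "body": {
  "plan": [
    {"dx":0,"dy":0,"dz":-0.07,"rx":0,"ry":0,"rz":0,"claw":0.4},
    {"dx":0,"dy":0,"dz":-0.15,"rx":0,"ry":0,"rz":0,"claw":0.4},
    {"dx":0,"dy":0,"dz":-0.25,"rx":0,"ry":0,"rz":0,"claw":0.4},
    {"dx":0,"dy":0,"dz":-0.3,"rx":0,"ry":0,"rz":0,"claw":0.4},
    {"dx":0,"dy":0,"dz":-0.3,"rx":0,"ry":0,"rz":0,"claw":0.4},
    {"dx":0,"dy":0,"dz":-0.2,"rx":0,"ry":0,"rz":0,"claw":0.4},
    {"dx":0,"dy":0,"dz":0,"rx":0,"ry":0,"rz":0,"claw":0.4}
  ]
}}

```text
time_s: 5.35
ee_pos: [0.4883, -0.0336, 0.1621]
eef_rot: [-3.139, 0.004, -2.673]
force: [-0.6, 0.2, -1.8]
grip_width: 0.0679
grip_force: 18.0
```

```bash
python3 -c "
from h import *
to([.485,.325,.16],np.radians(206.8))"
```

```text
t 5.35 pos [ 0.4883 -0.0336  0.1621] rpy [-179.85    0.21 -153.18] F [-0.6  0.2 -1.8] grip 0.0679 18.0
 tool shift/0.1: [-1.589  3.215  0.018]
 turn/90: [-0.0016  0.0023  0.0002]
```

Emit:
{"method": "step_arm", "body": {
  "plan": [
    {"dx":-0.06,"dy":0.13,"dz":0,"rx":0,"ry":0,"rz":0,"claw":0.4},
    {"dx":-0.13,"dy":0.26,"dz":0,"rx":0,"ry":0,"rz":0,"claw":0.4},
    {"dx":-0.19,"dy":0.38,"dz":0,"rx":0,"ry":0,"rz":0,"claw":0.4},
    {"dx":-0.2,"dy":0.4,"dz":0,"rx":0,"ry":0,"rz":0,"claw":0.4},
    {"dx":-0.21,"dy":0.42,"dz":0,"rx":0,"ry":0,"rz":0,"claw":0.4},
    {"dx":-0.21,"dy":0.42,"dz":0,"rx":0,"ry":0,"rz":0,"claw":0.4},
    {"dx":-0.21,"dy":0.42,"dz":0,"rx":0,"ry":0,"rz":0,"claw":0.4},
    {"dx":-0.19,"dy":0.39,"dz":0,"rx":0,"ry":0,"rz":0,"claw":0.4},
    {"dx":-0.13,"dy":0.26,"dz":0,"rx":0,"ry":0,"rz":0,"claw":0.4},
    {"dx":-0.06,"dy":0.13,"dz":0,"rx":0,"ry":0,"rz":0,"claw":0.4}
  ]
}}

```text
time_s: 6.35
ee_pos: [0.4828, 0.3272, 0.1574]
eef_rot: [3.142, -0.003, -2.671]
force: [-0.0, 0.4, -1.2]
grip_width: 0.0677
grip_force: 18.0
```

Emit:
{"method": "step_arm", "body": {
  "plan": [
    {"dx":0,"dy":0,"dz":0,"rx":0,"ry":0,"rz":0,"claw":0.4}
  ]
}}

```text
time_s: 6.45
ee_pos: [0.4834, 0.3258, 0.1579]
eef_rot: [-3.141, -0.002, -2.671]
force: [-0.1, -0.1, -1.9]
grip_width: 0.0681
grip_force: 18.0
```

Run:
```python
from h import *
to([.485,.325,.16],np.radians(206.8))
o=telemetry.get_obs(); d=viewer.camera('wrist'); save(d,'w2.png'); W=cloud(d,o); np.save('w2.npy',W)
yw=np.radians(26.8);ax=np.array([np.cos(yw),np.sin(yw)])
def near(c,r,z0,z1):
    m=(np.hypot(W[...,0]-c[0],W[...,1]-c[1])<r)&(W[...,2]>z0)&(W[...,2]<z1); return W[m]
p=near((.445,.305),.085,.08,.096); print('panel',len(p),cv2.minAreaRect(p[:,:2].astype(np.float32)))
p=near((.58,.37),.095,.062,.092); print('box',len(p),cv2.minAreaRect(p[:,:2].astype(np.float32)))
d=viewer.camera('top'); save(d,'top1.png'); W=cloud(d)
p=near((.485,.325),.045,.135,.2);print('pot/arm',len(p))
```

```text
t 6.45 pos [0.4834 0.3258 0.1579] rpy [-1.7999e+02 -1.3000e-01 -1.5306e+02] F [-0.1 -0.1 -1.9] grip 0.0681 18.0
 tool shift/0.1: [-0.011 -0.015 -0.021]
 turn/90: [-0.0001 -0.0014  0.0015]
panel 2388 ((0.44582346081733704, 0.30682945251464844), (0.00934579223394394, 0.12831033766269684), 26.449098587036133)
box 3899 ((0.5816457867622375, 0.3750682771205902), (0.09756922721862793, 0.13023968040943146), 26.903642654418945)
pot/arm 89
```

View pics/w2.png

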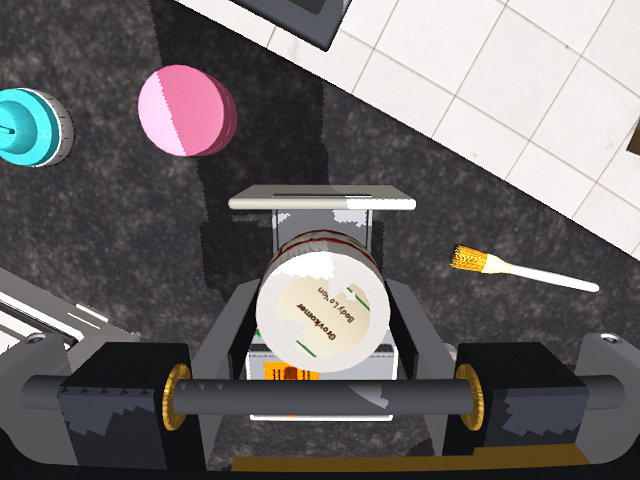

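The pot is held level at (322,305). The tray lies behind it and the panel's top edge is at row 203. Descending.

Emit:
{"method": "step_arm", "body": {
  "plan": [
    {"dx":-0.02,"dy":0,"dz":0.1,"rx":0,"ry":0,"rz":0,"claw":0.4},
    {"dx":0,"dy":0,"dz":0.2,"rx":0,"ry":0,"rz":0,"claw":0.4},
    {"dx":0,"dy":0,"dz":0.2,"rx":0,"ry":0,"rz":0,"claw":0.4},
    {"dx":0,"dy":0,"dz":0.2,"rx":0,"ry":0,"rz":0,"claw":0.4},
    {"dx":0,"dy":0,"dz":0.15,"rx":0,"ry":0,"rz":0,"claw":0.4},
    {"dx":0,"dy":0,"dz":0.1,"rx":0,"ry":0,"rz":0,"claw":0.4},
    {"dx":0,"dy":0,"dz":0.05,"rx":0,"ry":0,"rz":0,"claw":0.4},
    {"dx":0,"dy":0,"dz":0,"rx":0,"ry":0,"rz":0,"claw":0.4},
    {"dx":0,"dy":0,"dz":0,"rx":0,"ry":0,"rz":0,"claw":0.4}
  ]
}}

```text
time_s: 7.45
ee_pos: [0.4865, 0.3257, 0.0601]
eef_rot: [3.142, 0.001, -2.674]
force: [-0.3, 0.8, -0.7]
grip_width: 0.0682
grip_force: 18.0
```

```bash
python3 -c "
from h import *
to([.4855,.3265,.0437],np.radians(206.8))"
```

```text
t 7.45 pos [0.4865 0.3257 0.0601] rpy [ 1.8000e+02  6.0000e-02 -1.5319e+02] F [-0.3  0.8 -0.7] grip 0.0682 18.0
 tool shift/0.1: [0.006 0.012 0.164]
 turn/90: [0.     0.0006 0.0002]
```

Emit:
{"method": "step_arm", "body": {
  "plan": [
    {"dx":0.005,"dy":0.01,"dz":0.05,"rx":0,"ry":0,"rz":0,"claw":0.4},
    {"dx":0,"dy":0,"dz":0.05,"rx":0,"ry":0,"rz":0,"claw":0.4},
    {"dx":0,"dy":0,"dz":0.03,"rx":0,"ry":0,"rz":0,"claw":0.4},
    {"dx":0,"dy":0,"dz":0.02,"rx":0,"ry":0,"rz":0,"claw":0.4},
    {"dx":0,"dy":0,"dz":0.01,"rx":0,"ry":0,"rz":0,"claw":0.4},
    {"dx":0,"dy":0,"dz":0,"rx":0,"ry":0,"rz":0,"claw":0.4},
    {"dx":0,"dy":0,"dz":0,"rx":0,"ry":0,"rz":0,"claw":0.4}
  ]
}}

```text
time_s: 8.15
ee_pos: [0.4853, 0.3263, 0.0435]
eef_rot: [-3.142, 0.0, -2.674]
force: [0.1, 0.4, -1.0]
grip_width: 0.0677
grip_force: 18.0
```

Emit:
{"method": "step_arm", "body": {
  "plan": [
    {"dx":0,"dy":0,"dz":0.005,"rx":0,"ry":0,"rz":0,"claw":0.4},
    {"dx":0,"dy":0,"dz":0,"rx":0,"ry":0,"rz":0,"claw":0},
    {"dx":0,"dy":0,"dz":0,"rx":0,"ry":0,"rz":0,"claw":0},
    {"dx":0,"dy":0,"dz":0,"rx":0,"ry":0,"rz":0,"claw":0},
    {"dx":0,"dy":0,"dz":0,"rx":0,"ry":0,"rz":0,"claw":0},
    {"dx":0,"dy":0,"dz":0,"rx":0,"ry":0,"rz":0,"claw":0},
    {"dx":0,"dy":0,"dz":-0.1,"rx":0,"ry":0,"rz":0,"claw":0},
    {"dx":0,"dy":0,"dz":-0.3,"rx":0,"ry":0,"rz":0,"claw":0},
    {"dx":0,"dy":0,"dz":-0.4,"rx":0,"ry":0,"rz":0,"claw":0},
    {"dx":0,"dy":0,"dz":-0.4,"rx":0,"ry":0,"rz":0,"claw":0}
  ]
}}

```text
time_s: 9.15
ee_pos: [0.4851, 0.3261, 0.165]
eef_rot: [-3.142, -0.0, -2.674]
force: [-0.6, 0.4, 0.0]
grip_width: 0.0939
grip_force: 0.0
```

Emit:
{"method": "step_arm", "body": {
  "plan": [
    {"dx":0,"dy":0,"dz":0,"rx":0,"ry":0,"rz":0,"claw":0},
    {"dx":0,"dy":0,"dz":0,"rx":0,"ry":0,"rz":0,"claw":0}
  ]
}}

```text
time_s: 9.35
ee_pos: [0.4855, 0.3264, 0.1641]
eef_rot: [3.142, 0.002, -2.673]
force: [-0.5, 0.3, -0.7]
grip_width: 0.0938
grip_force: 0.0
```

Run:
```python
from h import *
to([.4455,.306,.16],np.radians(206.8))
yw=np.radians(26.8);ax=np.array([np.cos(yw),np.sin(yw)])
def near(c,r,z0,z1):
    m=(np.hypot(W[...,0]-c[0],W[...,1]-c[1])<r)&(W[...,2]>z0)&(W[...,2]<z1); return W[m]
for n in ['wrist','side']:
    o=telemetry.get_obs(); d=viewer.camera(n); save(d,n+'3.png'); W=cloud(d,o)
    p=near((.445,.305),.085,.08,.096); q=near((.486,.327),.036,.045,.06)
    print(n,'panel',len(p),cv2.minAreaRect(p[:,:2].astype(np.float32)),'pot',len(q),cv2.minEnclosingCircle(q[:,:2].astype(np.float32)),np.median(q[:,2]))
```

```text
t 9.35 pos [0.4855 0.3264 0.1641] rpy [ 1.8000e+02  1.1000e-01 -1.5318e+02] F [-0.5  0.3 -0.7] grip 0.0938 0.0
 tool shift/0.1: [ 0.449 -0.001  0.04 ]
 turn/90: [0.0001 0.0012 0.0002]
wrist panel 2262 ((0.44581976532936096, 0.3067059814929962), (0.008829724043607712, 0.12940247356891632), 26.250099182128906) pot 4948 ((0.48562052845954895, 0.3269769847393036), 0.034041475504636765) 0.052195768296139186
side panel 237 ((0.4441728889942169, 0.302864670753479), (0.010522952303290367, 0.128225177526474), 26.0809326171875) pot 532 ((0.4856990873813629, 0.32521167397499084), 0.03418077155947685) 0.05084872320237195
```

View pics/wrist3.png

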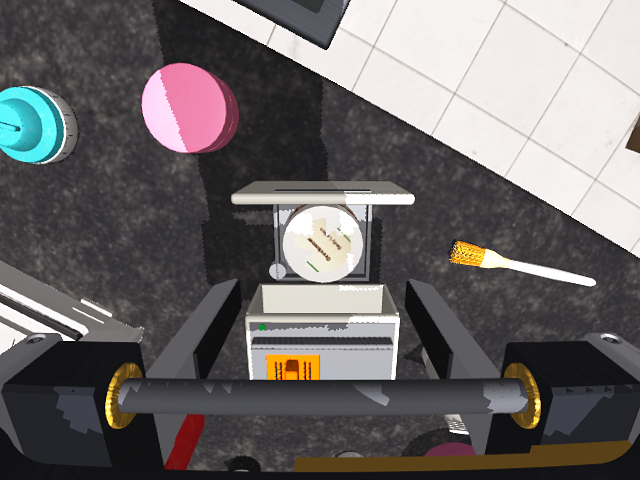

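The pot sits in the tray: the lid at (322,243) is 52 mm high and centred within 2 mm. Next I'll close the fingers and go in front of the panel.

Emit:
{"method": "step_arm", "body": {
  "plan": [
    {"dx":0.3,"dy":0,"dz":0,"rx":0,"ry":0,"rz":0,"claw":1},
    {"dx":0.3,"dy":0,"dz":0,"rx":0,"ry":0,"rz":0,"claw":1},
    {"dx":0.22,"dy":0,"dz":0,"rx":0,"ry":0,"rz":0,"claw":1},
    {"dx":0,"dy":0,"dz":0,"rx":0,"ry":0,"rz":0,"claw":1},
    {"dx":0,"dy":0,"dz":0.26,"rx":0,"ry":0,"rz":0,"claw":1},
    {"dx":0,"dy":0,"dz":0.25,"rx":0,"ry":0,"rz":0,"claw":1},
    {"dx":0,"dy":0,"dz":0.25,"rx":0,"ry":0,"rz":0,"claw":1},
    {"dx":0,"dy":0,"dz":0,"rx":0,"ry":0,"rz":0,"claw":1},
    {"dx":0,"dy":0,"dz":0,"rx":0,"ry":0,"rz":0,"claw":1}
  ]
}}

```text
time_s: 10.35
ee_pos: [0.4124, 0.2893, 0.0869]
eef_rot: [-3.142, -0.001, -2.674]
force: [0.8, 0.6, 0.4]
grip_width: 0.0252
grip_force: 0.0
```

```bash
python3 -c "
from h import *
a=np.array([.8926,.451])
to([*(np.array([.5805,.3735])-.066*a),.088],np.radians(206.8))"
```

```text
t 10.35 pos [0.4124 0.2893 0.0869] rpy [-1.7999e+02 -6.0000e-02 -1.5319e+02] F [0.8 0.6 0.4] grip 0.0252 0.0
 tool shift/0.1: [-1.22  -0.007 -0.012]
 turn/90: [-0.0001 -0.0007  0.0002]
```

Emit:
{"method": "step_arm", "body": {
  "plan": [
    {"dx":-0.12,"dy":0,"dz":0,"rx":0,"ry":0,"rz":0,"claw":1},
    {"dx":-0.06,"dy":0,"dz":0,"rx":0,"ry":0,"rz":0,"claw":1},
    {"dx":-0.05,"dy":0,"dz":0,"rx":0,"ry":0,"rz":0,"claw":1},
    {"dx":-0.05,"dy":0,"dz":0,"rx":0,"ry":0,"rz":0,"claw":1},
    {"dx":-0.07,"dy":0,"dz":0,"rx":0,"ry":0,"rz":0,"claw":1},
    {"dx":-0.08,"dy":0,"dz":0,"rx":0,"ry":0,"rz":0,"claw":1},
    {"dx":-0.1,"dy":0,"dz":0,"rx":0,"ry":0,"rz":0,"claw":1},
    {"dx":-0.1,"dy":0,"dz":0,"rx":0,"ry":0,"rz":0,"claw":1},
    {"dx":-0.1,"dy":0,"dz":0,"rx":0,"ry":0,"rz":0,"claw":1},
    {"dx":-0.1,"dy":0,"dz":0,"rx":0,"ry":0,"rz":0,"claw":1}
  ]
}}

```text
time_s: 11.35
ee_pos: [0.487, 0.3271, 0.0869]
eef_rot: [-3.142, -0.0, -2.674]
force: [-1.9, -0.5, 1.7]
grip_width: 0.0003
grip_force: 1.1
```

Emit:
{"method": "step_arm", "body": {
  "plan": [
    {"dx":-0.1,"dy":0,"dz":0,"rx":0,"ry":0,"rz":0,"claw":1},
    {"dx":-0.06,"dy":0,"dz":0,"rx":0,"ry":0,"rz":0,"claw":1},
    {"dx":-0.05,"dy":0,"dz":0,"rx":0,"ry":0,"rz":0,"claw":1}
  ]
}}

```text
time_s: 11.65
ee_pos: [0.5054, 0.3364, 0.0868]
eef_rot: [-3.142, -0.0, -2.674]
force: [-0.9, -2.2, 0.7]
grip_width: 0.0005
grip_force: 0.8
```

```bash
python3 -c "
from h import *
a=np.array([.8926,.451])
to([*(np.array([.5805,.3735])-.066*a),.088],np.radians(206.8))"
```

```text
t 11.65 pos [0.5054 0.3364 0.0868] rpy [-1.8000e+02 -1.0000e-02 -1.5318e+02] F [-0.9 -2.2  0.7] grip 0.0005 0.8
 tool shift/0.1: [-0.177 -0.007 -0.012]
 turn/90: [-0.     -0.0001  0.0002]
```

Emit:
{"method": "step_arm", "body": {
  "plan": [
    {"dx":-0.03,"dy":0,"dz":0,"rx":0,"ry":0,"rz":0,"claw":1},
    {"dx":-0.03,"dy":0,"dz":0,"rx":0,"ry":0,"rz":0,"claw":1},
    {"dx":-0.03,"dy":0,"dz":0,"rx":0,"ry":0,"rz":0,"claw":1},
    {"dx":-0.03,"dy":0,"dz":0,"rx":0,"ry":0,"rz":0,"claw":1}
  ]
}}

```text
time_s: 12.05
ee_pos: [0.5156, 0.3415, 0.0868]
eef_rot: [-3.142, -0.001, -2.673]
force: [-0.8, -0.1, -0.4]
grip_width: 0.0003
grip_force: 0.2
```

Emit:
{"method": "step_arm", "body": {
  "plan": [
    {"dx":-0.03,"dy":0,"dz":0,"rx":0,"ry":0,"rz":0,"claw":1},
    {"dx":-0.02,"dy":0,"dz":0,"rx":0,"ry":0,"rz":0,"claw":1}
  ]
}}

```text
time_s: 12.25
ee_pos: [0.5196, 0.3436, 0.0871]
eef_rot: [3.142, -0.002, -2.674]
force: [-15.6, -8.8, 12.7]
grip_width: 0.0009
grip_force: 9.3
```

```bash
python3 -c "
from h import *
a=np.array([.8926,.451])
to([*(np.array([.5805,.3735])-.066*a),.088],np.radians(206.8))"
```

```text
t 12.25 pos [0.5196 0.3436 0.0871] rpy [ 1.8000e+02 -1.3000e-01 -1.5318e+02] F [-15.6  -8.8  12.7] grip 0.0009 9.3
 tool shift/0.1: [-0.018 -0.008 -0.009]
 turn/90: [ 0.     -0.0014  0.0002]
```

Emit:
{"method": "step_arm", "body": {
  "plan": [
    {"dx":0.05,"dy":0,"dz":0,"rx":0,"ry":0,"rz":0,"claw":1},
    {"dx":0.15,"dy":0,"dz":0,"rx":0,"ry":0,"rz":0,"claw":1},
    {"dx":0.1,"dy":0,"dz":-0.35,"rx":0,"ry":0,"rz":0,"claw":1},
    {"dx":0,"dy":0,"dz":-0.4,"rx":0,"ry":0,"rz":0,"claw":1},
    {"dx":0,"dy":0,"dz":-0.2,"rx":0,"ry":0,"rz":0,"claw":1},
    {"dx":0,"dy":0,"dz":0,"rx":0,"ry":0,"rz":0,"claw":1}
  ]
}}

```text
time_s: 12.85
ee_pos: [0.4943, 0.331, 0.1854]
eef_rot: [3.141, 0.006, -2.673]
force: [0.4, -0.0, 0.2]
grip_width: 0.0006
grip_force: 0.0
```

```bash
cat >> h.py <<'E'
def fit(n):
    o=telemetry.get_obs(); d=viewer.camera(n); W=cloud(d,o); hsv=cv2.cvtColor(d['img'],cv2.COLOR_RGB2HSV)
    near=(np.hypot(W[...,0]-.57,W[...,1]-.37)<.13)
    m=(hsv[...,0]>5)&(hsv[...,0]<20)&(hsv[...,1]>170)&(hsv[...,2]>100)&near
    b=W[near&(W[...,2]>.066)&(W[...,2]<.0955)&~m]; bx=cv2.minAreaRect(b[:,:2].astype(np.float32))
    r=W[m&(W[...,2]>.094)&(W[...,2]<.11)]; l=W[m]
    a=np.radians(26.8); R=np.array([[np.cos(a),np.sin(a)],[-np.sin(a),np.cos(a)]])
    c=np.array([.5803,.3735])
    print(n,'box+panel',np.round(bx[0],4),np.round(bx[1],4),round(bx[2],1))
    wb=(b[:,:2]-c)@R.T; print('  box-frame x pct',np.round(np.percentile(wb[:,0],[0.5,99.5]),4),'y',np.round(np.percentile(wb[:,1],[.5,99.5]),4),'panel(z>.086) x',np.round(np.percentile(wb[b[:,2]>.0865][:,0],[2,50,98]),4))
    if len(r): print('  ridge',len(r),np.round(r.mean(0),4),'wf',np.round((r[:,:2].mean(0)-c)@R.T,4),'plate wf',np.round(((l[:,:2]-c)@R.T).min(0),4),np.round(((l[:,:2]-c)@R.T).max(0),4))
    return d,W
E
python3 - <<'E'
from h import *
to([.589,.3505,.16])
for n in ['wrist','top','side']: d,W=fit(n); save(d,n+'4.png')
E
```

```text
t 12.85 pos [0.4943 0.331  0.1854] rpy [ 179.98    0.36 -153.18] F [ 0.4 -0.   0.2] grip 0.0006 0.0
 tool shift/0.1: [-0.931 -0.253  0.259]
wrist box+panel [0.554  0.3953] [0.0909 0.1952] 24.2
  box-frame x pct [-0.0585  0.029 ] y [-0.0636  0.1255] panel(z>.086) x [-0.0567 -0.0534  0.0266]
  ridge 6 [0.5782 0.3412 0.0958] wf [-0.0165 -0.0278] plate wf [-0.129  -0.0456] [-0.0066  0.0258]
top box+panel [0.5734 0.4046] [0.0848 0.1898] 26.0
  box-frame x pct [-0.0326  0.0499] y [-0.0637  0.1243] panel(z>.086) x [-0.0287  0.0259  0.0308]
  ridge 21 [0.5998 0.355  0.1005] wf [ 0.0091 -0.0253] plate wf [-0.0788 -0.0581] [ 0.0208 -0.0196]
side box+panel [0.5743 0.368 ] [0.1102 0.1303] 26.4
  box-frame x pct [-0.0624  0.0458] y [-0.0663  0.0614] panel(z>.086) x [-0.0613 -0.0558  0.0177]
  ridge 19 [0.5922 0.3459 0.0975] wf [-0.0018 -0.03  ] plate wf [-0.0252 -0.0476] [ 0.0214 -0.0049]
```

View pics/wrist4.png

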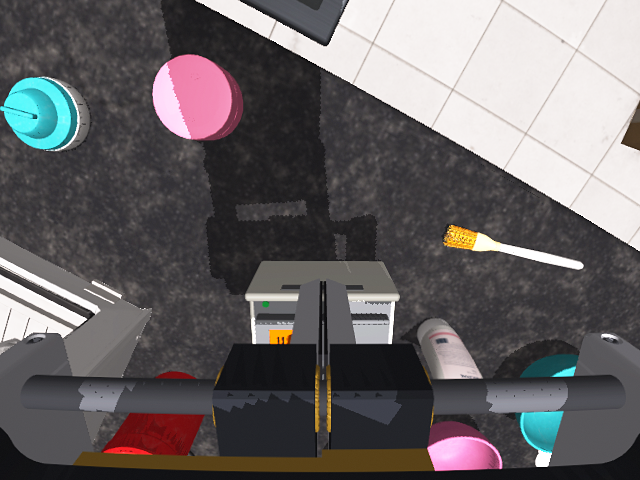

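The panel (row 297) is now flush with the box, so the drawer is shut: the outer face is at -0.0585 in the warmer's frame. The lock ridge is still at y ≈ -0.026. I'll go to its -y side.

```bash
python3 -c "
from h import *
to([.605,.3244,.16],np.radians(206.8))"
```

```text
t 13.0 pos [0.493  0.3301 0.1808] rpy [-1.8000e+02 -7.0000e-02 -1.5319e+02] F [-0.1  0.1 -0.2] grip -0.0 0.0
 tool shift/0.1: [-0.974 -0.556  0.206]
 turn/90: [-0.     -0.0008  0.0001]
```

Emit:
{"method": "step_arm", "body": {
  "plan": [
    {"dx":-0.2,"dy":-0.12,"dz":0,"rx":0,"ry":0,"rz":0,"claw":1},
    {"dx":-0.3,"dy":-0.17,"dz":0,"rx":0,"ry":0,"rz":0,"claw":1},
    {"dx":-0.3,"dy":-0.17,"dz":0,"rx":0,"ry":0,"rz":0,"claw":1},
    {"dx":-0.17,"dy":-0.1,"dz":0,"rx":0,"ry":0,"rz":0,"claw":1},
    {"dx":0,"dy":0,"dz":0.2,"rx":0,"ry":0,"rz":0,"claw":1},
    {"dx":0,"dy":0,"dz":0.25,"rx":0,"ry":0,"rz":0,"claw":1},
    {"dx":0,"dy":0,"dz":0.2,"rx":0,"ry":0,"rz":0,"claw":1},
    {"dx":0,"dy":0,"dz":0.05,"rx":0,"ry":0,"rz":0,"claw":1},
    {"dx":0,"dy":0,"dz":0,"rx":0,"ry":0,"rz":0,"claw":1}
  ]
}}

```text
time_s: 13.9
ee_pos: [0.6047, 0.3238, 0.1105]
eef_rot: [3.142, -0.002, -2.674]
force: [0.1, 0.4, -0.1]
grip_width: 0.0006
grip_force: 0.0
```

```bash
python3 -c "
from h import *
to([.605,.3244,.108],np.radians(206.8))"
```

```text
t 13.9 pos [0.6047 0.3238 0.1105] rpy [ 1.8000e+02 -1.4000e-01 -1.5318e+02] F [ 0.1  0.4 -0.1] grip 0.0006 0.0
 tool shift/0.1: [-0.005  0.004  0.025]
 turn/90: [ 0.     -0.0016  0.0002]
```

Emit:
{"method": "step_arm", "body": {
  "plan": [
    {"dx":0,"dy":0.04,"dz":0.025,"rx":0,"ry":0,"rz":0,"claw":1},
    {"dx":0,"dy":0.05,"dz":0,"rx":0,"ry":0,"rz":0,"claw":1},
    {"dx":0,"dy":0.06,"dz":0,"rx":0,"ry":0,"rz":0,"claw":1},
    {"dx":0,"dy":0.06,"dz":0,"rx":0,"ry":0,"rz":0,"claw":1},
    {"dx":0,"dy":0.06,"dz":0,"rx":0,"ry":0,"rz":0,"claw":1},
    {"dx":0,"dy":0.06,"dz":0,"rx":0,"ry":0,"rz":0,"claw":1},
    {"dx":0,"dy":0.06,"dz":0,"rx":0,"ry":0,"rz":0,"claw":1},
    {"dx":0,"dy":0.06,"dz":0,"rx":0,"ry":0,"rz":0,"claw":1},
    {"dx":0,"dy":0.06,"dz":0,"rx":0,"ry":0,"rz":0,"claw":1}
  ]
}}

```text
time_s: 14.8
ee_pos: [0.5822, 0.3701, 0.1099]
eef_rot: [3.142, 0.001, -2.674]
force: [2.5, -1.5, 4.6]
grip_width: 0.0005
grip_force: 2.7
```

Emit:
{"method": "step_arm", "body": {
  "plan": [
    {"dx":0,"dy":0.04,"dz":0,"rx":0,"ry":0,"rz":0,"claw":1},
    {"dx":0,"dy":0.02,"dz":0,"rx":0,"ry":0,"rz":0,"claw":1}
  ]
}}

```text
time_s: 15.0
ee_pos: [0.5794, 0.3756, 0.1099]
eef_rot: [3.142, 0.001, -2.673]
force: [2.0, -0.8, 4.7]
grip_width: 0.0005
grip_force: 2.6
```

Emit:
{"method": "step_arm", "body": {
  "plan": [
    {"dx":0,"dy":0.02,"dz":0,"rx":0,"ry":0,"rz":0,"claw":1},
    {"dx":0,"dy":0.02,"dz":0,"rx":0,"ry":0,"rz":0,"claw":1}
  ]
}}

```text
time_s: 15.2
ee_pos: [0.5777, 0.379, 0.1099]
eef_rot: [3.142, 0.001, -2.674]
force: [2.2, -0.5, 5.4]
grip_width: 0.0004
grip_force: 2.6
```

Emit:
{"method": "step_arm", "body": {
  "plan": [
    {"dx":0,"dy":0.03,"dz":0,"rx":0,"ry":0,"rz":0,"claw":1},
    {"dx":0,"dy":0.03,"dz":0,"rx":0,"ry":0,"rz":0,"claw":1}
  ]
}}

```text
time_s: 15.4
ee_pos: [0.577, 0.3808, 0.1099]
eef_rot: [-3.135, 0.001, -2.675]
force: [15.0, -31.9, 7.3]
grip_width: 0.0006
grip_force: 15.3
```

Run:
```python
from h import *
to([.5916,.3512,.16],np.radians(206.8))
for n in ['top','side']: d,W=fit(n)
save(d,'side5.png'); cv2.imwrite('pics/s5.png',cv2.resize(d['img'][140:280,210:350,::-1],(560,560),interpolation=cv2.INTER_CUBIC))
```

```text
t 15.4 pos [0.577  0.3808 0.1099] rpy [-1.7963e+02  3.0000e-02 -1.5327e+02] F [ 15.  -31.9   7.3] grip 0.0006 15.3
 tool shift/0.1: [ 0.002 -0.333 -0.498]
 turn/90: [-0.0041  0.0003 -0.0007]
top box+panel [0.577 0.358] [0.1374 0.0561] 80.8
  box-frame x pct [-0.0584  0.0047] y [-0.0638 -0.0254] panel(z>.086) x [-0.058  -0.0525 -0.0249]
side box+panel [0.5745 0.3681] [0.1123 0.1313] 27.5
  box-frame x pct [-0.0625  0.0454] y [-0.0663  0.0622] panel(z>.086) x [-0.0616 -0.0559  0.0047]
  ridge 21 [0.5578 0.3854 0.0981] wf [-0.0147  0.0208] plate wf [-0.0247 -0.001 ] [0.0178 0.042 ]
```

View pics/s5.png

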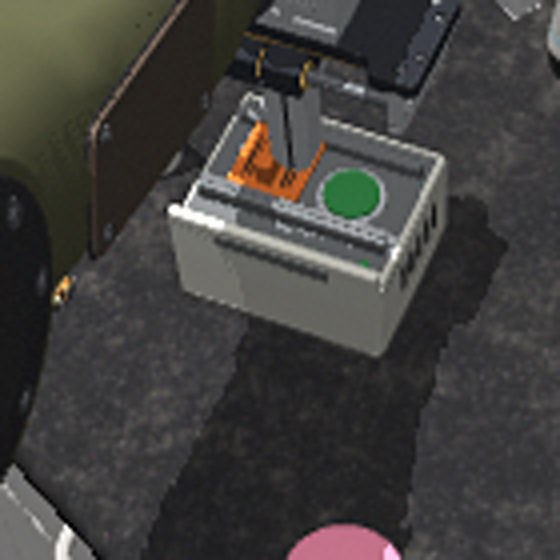

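The cover is at its stop (orange, crop (275,165)) and the green button at (352,193) is uncovered. Drawer still flush. I'll back off over the button.

Emit:
{"method": "step_arm", "body": {
  "plan": [
    {"dx":0,"dy":-0.06,"dz":0,"rx":0,"ry":0,"rz":0,"claw":1},
    {"dx":0,"dy":-0.1,"dz":-0.05,"rx":0,"ry":0,"rz":0,"claw":1},
    {"dx":0,"dy":-0.12,"dz":0,"rx":0,"ry":0,"rz":0,"claw":1},
    {"dx":0,"dy":-0.07,"dz":0,"rx":0,"ry":0,"rz":0,"claw":1},
    {"dx":0,"dy":0,"dz":0,"rx":0,"ry":0,"rz":0,"claw":1}
  ]
}}

```text
time_s: 16.0
ee_pos: [0.5911, 0.3517, 0.1142]
eef_rot: [3.142, -0.0, -2.675]
force: [0.0, 0.3, -0.2]
grip_width: 0.0004
grip_force: 0.0
```

Run:
```python
from h import *
to([.5916,.3512,.0905],np.radians(206.8))
for n in ['side']: d,W=fit(n)
hsv=cv2.cvtColor(d['img'],cv2.COLOR_RGB2HSV); m=(hsv[...,0]>50)&(hsv[...,0]<75)&(hsv[...,1]>120)&(np.hypot(W[...,0]-.59,W[...,1]-.35)<.03)&(W[...,2]<.09)
print('btn',m.sum(),W[m].min(0),W[m].max(0))
```

```text
t 16.0 pos [0.5911 0.3517 0.1142] rpy [ 1.8000e+02 -3.0000e-02 -1.5325e+02] F [ 0.   0.3 -0.2] grip 0.0004 0.0
 tool shift/0.1: [-0.002 -0.007  0.237]
 turn/90: [ 0.     -0.0003 -0.0005]
side box+panel [0.5762 0.365 ] [0.1119 0.1228] 26.7
  box-frame x pct [-0.0627  0.0462] y [-0.0664  0.0492] panel(z>.086) x [-0.0608 -0.0552  0.0241]
  ridge 57 [0.5677 0.3895 0.0982] wf [-0.004  0.02 ] plate wf [-0.0257 -0.0028] [0.0229 0.0424]
btn 108 [0.57319126 0.33224503 0.07166216] [0.60552136 0.36214638 0.08095339]
```

Ridge at y = +0.020 in the warmer's frame, so the lock is open by about 46 mm. Pressing the button.

Emit:
{"method": "step_arm", "body": {
  "plan": [
    {"dx":0,"dy":0,"dz":0.1,"rx":0,"ry":0,"rz":0,"claw":1},
    {"dx":0,"dy":0,"dz":0.06,"rx":0,"ry":0,"rz":0,"claw":1},
    {"dx":0,"dy":0,"dz":0.03,"rx":0,"ry":0,"rz":0,"claw":1},
    {"dx":0,"dy":0,"dz":0.02,"rx":0,"ry":0,"rz":0,"claw":1},
    {"dx":0,"dy":0,"dz":0.02,"rx":0,"ry":0,"rz":0,"claw":1},
    {"dx":0,"dy":0,"dz":0,"rx":0,"ry":0,"rz":0,"claw":1}
  ]
}}

```text
time_s: 16.65
ee_pos: [0.5906, 0.3528, 0.0916]
eef_rot: [3.141, -0.0, -2.673]
force: [-3.7, 0.8, 4.2]
grip_width: 0.0004
grip_force: 2.2
```

Emit:
{"method": "step_arm", "body": {
  "plan": [
    {"dx":0,"dy":0,"dz":0.015,"rx":0,"ry":0,"rz":0,"claw":1},
    {"dx":0,"dy":0,"dz":0.015,"rx":0,"ry":0,"rz":0,"claw":1},
    {"dx":0,"dy":0,"dz":0,"rx":0,"ry":0,"rz":0,"claw":1},
    {"dx":0,"dy":0,"dz":0,"rx":0,"ry":0,"rz":0,"claw":1}
  ]
}}

```text
time_s: 17.05
ee_pos: [0.5909, 0.3529, 0.091]
eef_rot: [3.141, 0.002, -2.673]
force: [-11.3, -4.5, 20.4]
grip_width: 0.0005
grip_force: 10.2
```

Button bottomed (20 N at the stop). Now retreat.

Emit:
{"method": "step_arm", "body": {
  "plan": [
    {"dx":0,"dy":0,"dz":0,"rx":0,"ry":0,"rz":0,"claw":1},
    {"dx":0,"dy":0,"dz":-0.1,"rx":0,"ry":0,"rz":0,"claw":1},
    {"dx":0,"dy":0,"dz":-0.3,"rx":0,"ry":0,"rz":0,"claw":1},
    {"dx":0,"dy":0,"dz":-0.4,"rx":0,"ry":0,"rz":0,"claw":1},
    {"dx":0.3,"dy":0,"dz":-0.3,"rx":0,"ry":0,"rz":0,"claw":1},
    {"dx":0.4,"dy":0,"dz":0,"rx":0,"ry":0,"rz":0,"claw":1},
    {"dx":0.4,"dy":0,"dz":0,"rx":0,"ry":0,"rz":0,"claw":1},
    {"dx":0.2,"dy":0,"dz":0,"rx":0,"ry":0,"rz":0,"claw":1},
    {"dx":0,"dy":0,"dz":0,"rx":0,"ry":0,"rz":0,"claw":1}
  ]
}}

```text
time_s: 17.95
ee_pos: [0.4735, 0.2934, 0.1993]
eef_rot: [-3.141, 0.001, -2.673]
force: [-0.0, -0.3, 0.4]
grip_width: 0.0009
grip_force: 0.0
```

Run:
```python
from h import *
to([.5916,.3512,.0905])
for n in ['wrist','side']:
    d,W=fit(n)
    hsv=cv2.cvtColor(d['img'],cv2.COLOR_RGB2HSV); m=(hsv[...,0]>50)&(hsv[...,0]<75)&(hsv[...,1]>120)&(np.hypot(W[...,0]-.592,W[...,1]-.351)<.014)&(W[...,2]<.09)
    print('btn',m.sum(),np.nanmedian(W[m],0))
save(d,'side6.png'); cv2.imwrite('pics/s6.png',cv2.resize(d['img'][130:420,200:490,::-1],(600,600),interpolation=cv2.INTER_CUBIC))
```

```text
t 17.95 pos [0.4735 0.2934 0.1993] rpy [-1.7999e+02  7.0000e-02 -1.5317e+02] F [-0.  -0.3  0.4] grip 0.0009 0.0
 tool shift/0.1: [-1.313 -0.016  1.09 ]
wrist box+panel [0.5586 0.3629] [0.0691 0.1297] 27.2
  box-frame x pct [-0.0584  0.003 ] y [-0.0642  0.0641] panel(z>.086) x [-0.0568 -0.0536 -0.0504]
btn 42 [0.58925002 0.35191757 0.07736882]
side box+panel [0.5739 0.3684] [0.111  0.1309] 26.0
  box-frame x pct [-0.0626  0.0453] y [-0.0666  0.0615] panel(z>.086) x [-0.0613 -0.0562 -0.0115]
  ridge 4 [0.5583 0.3805 0.0978] wf [-0.0165  0.0162] plate wf [-0.0182 -0.0016] [-0.0027  0.0191]
btn 0 [nan nan nan]
  return np.nanmean(a, axis, out=out, keepdims=keepdims)
```

View pics/s6.png

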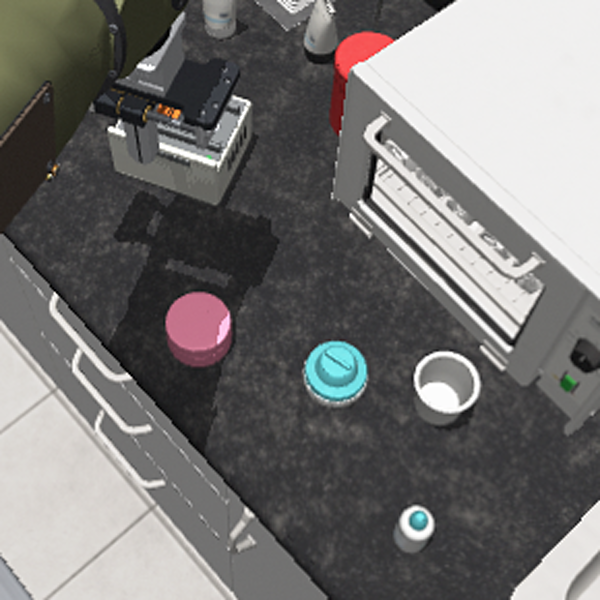

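The picture shows the drawer flush. The cover is open at crop (168,112), partly hidden by the gripper. The wrist camera puts the button top at 77 mm, so it is up. Timer (336,370), cup (447,387) and dropper (415,527) are where they were, and the arm is clear.

```bash
python3 -c "
from h import *
print(hand_in())"
```

```text
the job is handed in; nothing more can be done
None
```

The job is handed in, with no verdict returned: the pot went upright into the tray, the drawer is shut, the lock cover is open, the button was pressed to its stop and is up again, and the dropper, timer and cup stand where they were (the tube was not re-measured, but nothing went near it).

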